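# Clamp the glaze test tile and hold the hand gauge on its marked spot

### The arm

A 7-joint arm with a two-finger parallel gripper is mounted at the origin on the work surface. World frame = base frame: x ahead of the robot, y to its left, z up, the work surface at z = 0. Lengths are in m, angles in rad, forces in N, time in s.
With the tool pointing down it reaches from about 0.35 to 0.9 m from the base axis. Payload 8.1 kg.
Tool frame: the origin (TCP) lies at the very end of the fingers, on their centre line; the grasp point (between the pads) lies arm.grip_point_offset behind it (arm.grip_point_offset is the distance from the TCP to the grasp point, in m); z points along the fingers, y is the line along which they close (so a half turn about z gives the same grasp; the last joint's range is limited). The gripper opens to 92 mm and grips with 3 to 60 N. Pads are 19 mm wide; open, the fingers measure 130 mm over their backs; the gripper's body (75 mm by 190 mm) begins 47 mm behind the grasp point.
Start: joints at [-1.282, 0.434, 0.025, 1.573, -0.012, 1.134, -0.075], TCP at [0.239, 0.578, 0.227] pointing down, gripper open.
Joint ranges: [-2.62, 2.62], [-0.44, 2.09], [-1.27, 1.32], [0.08, 2.57], [-1.32, 4.46], [0.12, 2], [-2.74, 2.74]. Speed limits (rad/s): [2.22, 2.22, 3.01, 3.01, 3.14, 3.14, 3.14].

### API

Orientations are given as a rotation vector (axis times angle).
In Python, from cell import arm gives the robot as it stands. The module is installed in compiled form; this text tells all that it offers.
- The arm moves only by the shell command python3 -m creep 'ROWS' [OPENING] [FORCE]. ROWS is JSON, a list of rows, each a list of 6 numbers: the shift along the tool's x, y, z scaled (see below), then the turn, a rotation vector about the tool's x, y, z scaled (see below). A call has 1 to 20 rows; each row shifts and turns the commanded pose from where the row before left it, along the tool's axes as they then stand; what a row does not reach is not made up. The controller multiplies each number of a shift by 0.4 m and each number of a turn by 120 degrees. A row lasts 1/12 s, in which the tool goes at most 41.7 mm and 7.16 degrees, less where a joint would pass 70% of its speed; a pose out of reach is approached as far as the arm can. A call with a number of a shift or a turn outside -1 to 1 is refused whole. A call with a gripper value outside its range is refused whole. OPENING is the closure, from -1 (fully open) to 1 (shut), set as the call begins (- or left out, the last holds). The fingers move at their own pace and stop on an object; FORCE is the grip in N (left out, the last holds). Time passes only in rows, so rows that do not move let the fingers close. It gives the time, the measured TCP pose, the force, the opening and the grip force at its end, in the units of the state.
- arm.observe(): the state, without advancing time (a new reading comes with each control period).
- arm.get_image(name): name is "scene" or "top"; returns a dict with "frame" (384x512x3 uint8, red, green, blue), "intrinsics" (3x3 intrinsics, pixels), "distortion" ([k1, k2, p1, p2, k3] as OpenCV has them; the pictures are not rectified), "rvec" (rotation vector, rad) and "tvec" (3), from world to camera coordinates, as OpenCV has them. Camera axes: x right, y down, z forward; pixel columns grow to the right and rows downward; lengths in m; the calibration is good to about 2 mm. A picture is of the moment at which its call begins. There is no depth.
- arm.sign_off(): hands the job in; it is judged then, once.
The state is a dict: "clock": time; "joints": joint angles; "dq": joint speeds; "joint_efforts": joint torques, N m; "position": TCP position; "ee_rot": TCP orientation; "force": force on the tool from outside, world axes, zero at the start; "ft_torque": the same for the moment, N m; "width": opening from 0.0 (shut) to 1.0 (fully open); "gripper_force": force on a finger pad.
Only numpy, scipy, OpenCV 4.12 (cv2) and the standard library are available. Lean on these libraries where they do the work, as an engineer would, in place of code of your own. Each camera call takes 0.05 s, during which the arm holds its last target. There are 200 camera calls.

### The job

Turn the black knob of the sloped clamping stand clockwise until it clicks past its detent, and leave it there so the tile is clamped. Then take the hand gauge out of its wooden dock and set its tip inside the small red ring on the tile, square to the sloping tile face, pressing gently so that the spring plunger goes about half way in and never hitting its stop hard. Finish while holding the gauge still there in the gripper, and leave everything else on the table where it is.

Things in the scene. Friction and masses are not known exactly. Their poses are not given: they have to be found in the camera images.
- stand: the clamping stand, fixed: grey base 160 (x) by 260 (y) by 14 mm, origin at the centre of its underside. On its +y half an aluminium bed 136 by 130 mm slopes down 20 degrees to the stand's -x side and carries the tile between a low lip and a red jaw bar that the knob moves 6 mm; both rise 4 mm above the tile, at most 82 mm above the table. On its -y half is the knob, 75 mm from the bed's edge.
- clamp (a joint): angle of the black clamp knob, rad: starts at 0, grows clockwise seen from above, stop at 1.25. A spring detent resists with up to about 0.15 N m (friction included) and turns the knob back if let go too early; its crest is at 0.6, past it the knob snaps on to 1.25 by itself and stays clicked there.
- clamp_grip (a point): point on the vertical axis of the black knob, at the height to grip, 51 mm above the table. The grip is an upright bar 46 mm long along this frame's x, 14 mm thick along its y, reaching from 28 to 58 mm above the table (a disc of 24 mm radius below it); the frame turns with the knob.
- spot (a point): centre of the marked spot: black dot in a cream disc of 7 mm radius in a red ring of 11 mm outer radius, on the upper face of a cream, striped, fired ceramic tile 100 by 85 by 10 mm. z is the normal of the tile's face, 20 degrees from vertical, leaning to the stand's -x side; x runs up the slope. The tile stays put unless pushed sideways with over 6 N.
- dock: fixed light wooden block 70 by 70 by 50 mm high with an upright through hole of 23 mm; the gauge stands in it. Origin at the centre of its underside.
- gauge: spring-loaded hand gauge, 0.2 kg, upright in the dock, z up its axis. Origin: underside of its orange collar (40 mm wide, 8 thick), resting on the dock. Above: black square barrel 30 by 30 mm, sides along x and y, z = 8 to 64 mm, to be gripped; dial head 29 mm wide, up to z = 72. Below: steel nose 16 mm wide, 16 long, then an 8 mm plunger 20 mm out of it: tip 36 mm below the origin unpressed.
- gauge_tip (a point): the lowest point of the gauge's round-ended plunger (moves with the plunger); z along the gauge's axis, towards the dial.
- plunger (a joint): how far the gauge's plunger is pushed in, m: 0 free, 0.012 at its stop. Spring of 400 N/m with 1.6 N of preload: half way in (0.006) takes about 4 N, the stop is met at 6.4 N.
- tub: bystander: open white plastic tub, 90 mm in diameter, 62 mm high, origin at the centre of its underside.
- glue: bystander: yellow glue bottle with red cap, 62 mm in diameter, 150 mm high, origin at the centre of its underside.
- spray: bystander: clear spray bottle with orange head, 66 mm in diameter, 187 mm high, origin at the centre of its underside.
- house: bystander: small fired clay model of a pavilion on four posts, 80 by 70 mm, 78 mm high, origin at the centre of its underside.
- slat: bystander: flat wooden slat 300 by 40 by 9 mm lying on the table, origin at the centre of its underside, x along it.
- knife: bystander: spatula-shaped clay knife, 180 mm long, green handle, lying flat on the table, x along it towards the blade.
- bowl: bystander: terracotta bowl, 100 mm in diameter, 45 mm high, origin at the centre of its underside.

How it is judged:
On the way, in this order (a step that is already met when the one before it is completed fails the run):
1. the knob is turned past its click (value of joint clamp above 0.95 rad), for 0.2 s.
2. the gauge is lifted clear of its dock in the fingers (contact force between the fingers and gauge above 1 N and contact force between gauge and dock below 0.05 N and height (world z) of gauge_tip above 0.06 m), for 0.2 s.
At the end, for the whole second after the job is handed in: Knob past its click (0.95 rad or more). Gauge held in the fingers, off the dock, still: tip within 7 mm of the spot, axis within 8 degrees of the tile's normal, dial up, plunger in 3 to 9 mm, pressing with 1.5 to 8 N, through the last second. Every bystander within 20 mm of its start (value of joint clamp above 0.95 rad and distance between gauge_tip and spot below 0.007 m and angle between the z axis of gauge and the z axis of spot, either way round below 0.14 rad and angle between gauge's own z axis and vertical below 0.7 rad and value of joint plunger between 0.003 and 0.009 m and contact force between gauge and stand between 1.5 and 8 N and contact force between the fingers and gauge above 1 N and contact force between gauge and dock below 0.05 N and linear speed of gauge below 0.02 m/s and distance of each of tub, glue, spray, house, slat, knife, bowl from where it was at the start of the episode below 0.02 m); the arm keeps its last pose, push and grip.
It fails at once if the gauge is pushed hard against the stand (over 15 N) (contact force between gauge and stand above 15 N).
It fails at once if a bystander is knocked or moved more than 20 mm (distance of any of tub, glue, spray, house, slat, knife, bowl from where it was at the start of the episode above 0.02 m).
It also fails if it takes over 50 s, if anything falls off the work surface, if the arm or the gripper's body presses on something with over 40 N, if the wrist force passes 120 N, or if a joint passes its speed limit or range.

## Working session

There is one attempt and no reset: what is moved stays moved. The work goes in short steps, Python scripts to look and compute and a shell command to move; the robot and the scene stay as the last step left them, time stands still between calls to the robot, and variables do not carry over. Pictures are saved under pics/ and viewed, at most 10 in all, crops included, and the job is handed in when it is done.

```bash
mkdir -p pics; cat > h.py <<'E'
import numpy as np, cv2
from cell import arm
from scipy.spatial.transform import Rotation as R
def cap(n):
    d=arm.get_image(n); return d
def ray(d,uv):
    p=cv2.undistortPoints(np.array([[uv]],float),np.array(d["intrinsics"]),np.array(d["distortion"]))[0,0]
    Rm=cv2.Rodrigues(np.array(d["rvec"],float))[0]; c=-Rm.T@np.array(d["tvec"],float).ravel()
    return c, Rm.T@np.array([p[0],p[1],1.])
def onz(d,uv,z):
    c,r=ray(d,uv); return c+r*(z-c[2])/r[2]
def proj(d,P):
    return cv2.projectPoints(np.array(P,float).reshape(-1,1,3),np.array(d["rvec"],float),np.array(d["tvec"],float),np.array(d["intrinsics"]),np.array(d["distortion"]))[0].reshape(-1,2)
def tri(d1,u1,d2,u2):
    c1,r1=ray(d1,u1);c2,r2=ray(d2,u2)
    s=np.linalg.lstsq(np.c_[r1,-r2],c2-c1,rcond=None)[0]
    a,b=c1+r1*s[0],c2+r2*s[1]; return (a+b)/2,np.linalg.norm(a-b)
E
python3 - <<'E'
from h import *
import pickle
D={n:cap(n) for n in("scene","top")}
pickle.dump(D,open("d0.pkl","wb"))
for n in D:
    f=D[n]["frame"]; cv2.imwrite(f"pics/{n}0.png",cv2.resize(f[:,:,::-1],(800,600),interpolation=cv2.INTER_CUBIC))
    print(n,ray(D[n],(256,192)))
o=arm.observe();print(o, arm.grip_point_offset)
E
```

```text
scene (array([ 1.28519792, -0.59806228,  1.14058073]), array([-0.47860196,  0.42808247, -0.76661346]))
top (array([0.36619922, 0.0234483 , 1.13776384]), array([ 0.21818145, -0.0059487 , -0.97591399]))
{'clock': 0.1, 'joints': array([-1.28161476,  0.43514331,  0.02497828,  1.57398914, -0.01160416,
        1.13400109, -0.0751045 ]), 'dq': array([-0.00044079, -0.00194037, -0.00114567, -0.0017455 , -0.00069895,
        0.00091659, -0.00202085]), 'joint_efforts': array([ 2.34175357e-03, -6.69127250e+01,  9.87246595e-01, -3.15144289e+01,
       -6.07185136e-02,  3.75066698e-02,  9.11350662e-05]), 'position': array([0.23852473, 0.57720666, 0.22603628]), 'ee_rot': array([-6.11574698e-01, -3.08133869e+00,  2.18013225e-03]), 'force': array([-0.94334672, -0.22907274,  0.14920487]), 'ft_torque': array([ 0.00065894, -0.03392858,  0.00297512]), 'gripper_force': 0.0, 'width': 0.9998778966185436} 0.0188
```

View pics/scene0.png

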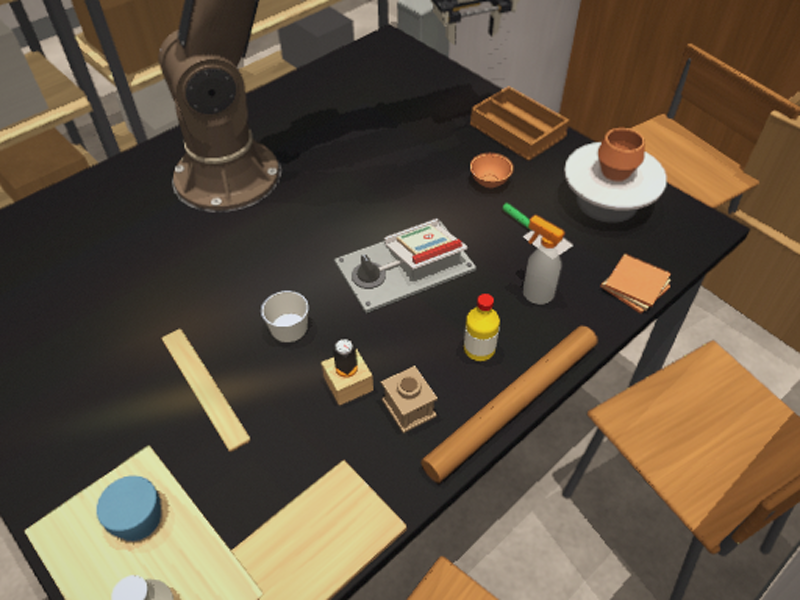

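View pics/top0.png

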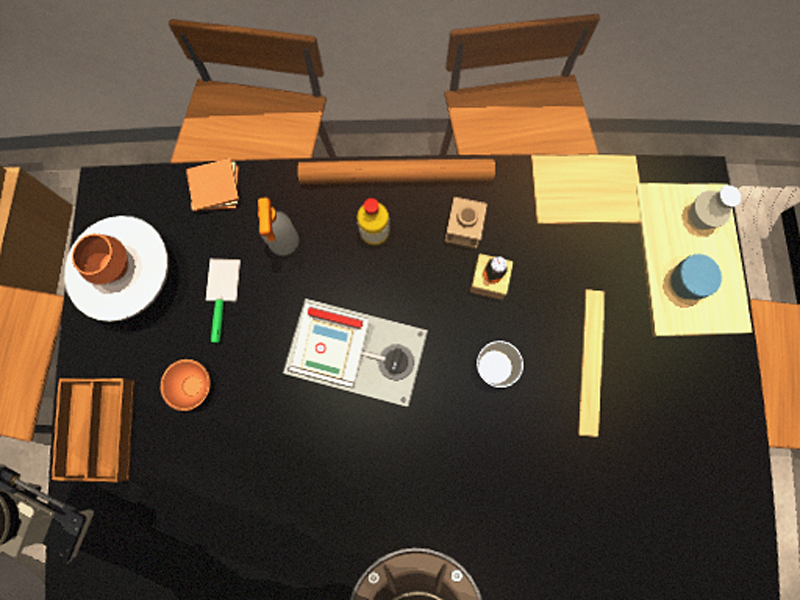

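The scene view shows the stand at about (405,265), gauge and dock at (346,370), tub (286,316) and house (409,398), all in 800x600 pixels. The top view, with +x up and +y left, shows the knob at (397,362), red ring (321,348), dock with gauge (492,275), house (466,220) and tub (499,364). Next I'll make one composite of crops.

```bash
python3 - <<'E'
from h import *
import pickle
D=pickle.load(open("d0.pkl","rb"))
def crop(n,x,y,w=80,h=60):
    f=D[n]["frame"][y:y+h,x:x+w,::-1]; return cv2.resize(f,(400,300),interpolation=cv2.INTER_CUBIC)
im=np.vstack([np.hstack([crop("top",180,185,100,75),crop("top",290,150)]),np.hstack([crop("scene",212,135,100,75),crop("scene",190,205)])])
cv2.imwrite("pics/c0.png",im)
E
```

```text
(no output)
```

View pics/c0.png

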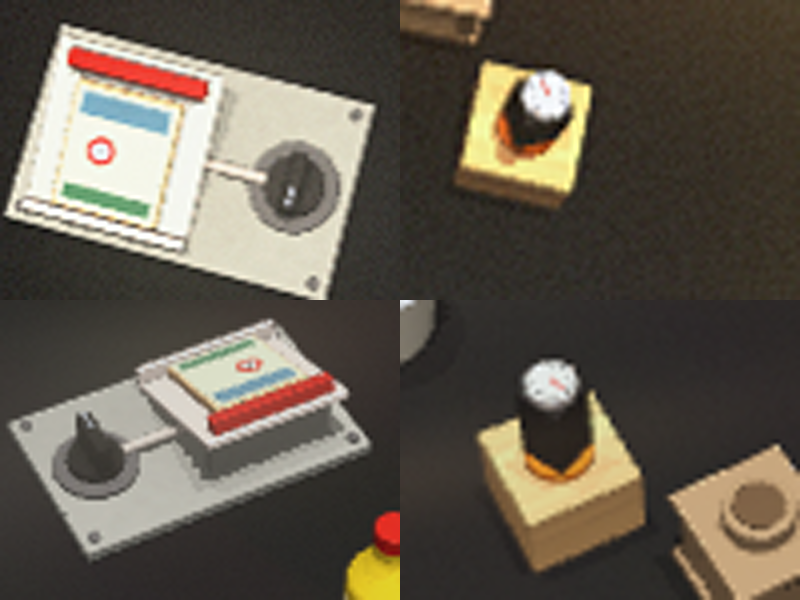

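The crops show the ring at about (205,223) top and (274,151) scene. The knob disc is at about (253,231) top and the dial at (399,169) top and (300,222) scene. Now to measure.

```bash
python3 - <<'E'
from h import *
import pickle
np.set_printoptions(precision=4,suppress=True)
D=pickle.load(open("d0.pkl","rb")); T,S=D["top"],D["scene"]
def comps(d,m,box,mn=8):
    x0,y0,x1,y1=box; k=np.zeros(m.shape,np.uint8); k[y0:y1,x0:x1]=m[y0:y1,x0:x1]
    n,l,s,c=cv2.connectedComponentsWithStats(k); return [(c[i],s[i,4],s[i,:4],np.argwhere(l==i)[:,::-1]) for i in range(1,n) if s[i,4]>=mn]
H={n:cv2.cvtColor(D[n]["frame"],cv2.COLOR_RGB2HSV).astype(int) for n in D}
red=lambda h:(((h[...,0]<8)|(h[...,0]>172))&(h[...,1]>90)&(h[...,2]>90))
rt=comps(T,red(H["top"]),(190,205,225,240)); rs=comps(S,red(H["scene"]),(262,140,285,162),4)
for r in rt+rs: print("red",r[0],r[1],r[2])
# base screws + corners (top)
for uv in [(273.75,210.75),(261.75,260),(181.25,238.75)]: print("corner",onz(T,uv,.014))
for u,v in [((355,115),(353,437-0)),((312,283),(0,0))]: print("screw",onz(T,(180+u[0]/4,185+u[1]/4),.014))
for u in [(27,425),(95,537),(353,437)]: print("screw S",onz(S,(212+u[0]/4,135+(u[1]-300)/4),.014))
# knob: disc at z=.028
for n,box in (("top",(238,215,270,248)),("scene",(222,160,250,190))):
    v=H[n][...,2]; g=(v<135)
    for c in comps(D[n],g,box,60):
        hull=cv2.convexHull(c[3].astype(np.int32)); e=cv2.fitEllipse(hull); print("knob",n,c[0],c[1],e,onz(D[n],e[0],.024))
    k=(v<75)
    for c in comps(D[n],k,box,15):
        print("bar",n,c[0],c[1],cv2.minAreaRect(c[3].astype(np.float32)),onz(D[n],c[0],.055))
# gauge
print("dial",tri(T,(399.4,169.4),S,(300.2,222)))
wh=lambda h:(h[...,1]<60)&(h[...,2]>140)
for n,box in (("top",(385,155,412,185)),("scene",(290,212,315,235))):
    for c in comps(D[n],wh(H[n]),box,15): print("dialmask",n,c[0],c[1],onz(D[n],c[0],.122))
# dock top corners (top cam, z .05)
for u in [(487,62),(592,88),(577,193),(459,182)]: print("dockc",onz(T,(290+(u[0]-400)/5,150+u[1]/5),.05))
for u in [(480,437),(540,503),(643,473),(593,397)]: print("dockS",onz(S,(190+(u[0]-400)/5,205+(u[1]-300)/5),.05))
o=arm.observe(); print(R.from_rotvec(o["ee_rot"]).as_matrix())
for nm,uv,z in [("tub",(499/800*512,362/600*384),.03),("glue",(374*.64,238*.64),.02),("spray",(285*.64,250*.64),.02),("house",(466*.64,218*.64),.078)]: print(nm,onz(T,uv,z))
E
```

```text
red [219.6897 205.8621] 29 [212 205  13   4]
red [204.9565 222.2609] 23 [202 219   7   7]
red [273.625 151.25 ] 8 [271 150   6   3]
red [279.125 159.5  ] 48 [270 156  15   6]
corner [ 0.5554 -0.0384  0.014 ]
corner [0.4021 0.0031 0.014 ]
corner [0.4719 0.2537 0.014 ]
screw [ 0.5461 -0.0223  0.014 ]
screw [0.4154 0.0144 0.014 ]
screw S [0.4146 0.0155 0.014 ]
screw S [ 0.5451 -0.0223  0.014 ]
screw S [0.609  0.2048 0.014 ]
knob top [253.267  231.0452] 221 ((253.0819854736328, 230.95445251464844), (16.690828323364258, 17.83867073059082), 9.448732376098633) [0.4915 0.0282 0.024 ]
knob top [267.6393 240.1475] 61 ((275.47418212890625, 223.329345703125), (9.144495964050293, 55.44056701660156), 20.347143173217773) [ 0.5139 -0.0421  0.024 ]
bar top [254.027  233.2973] 37 ((253.0, 231.5), (13.0, 8.0), 90.0) [0.4809 0.0253 0.055 ]
bar top [267.8 240.9] 50 ((267.0, 238.5), (17.0, 4.0), 90.0) [ 0.4572 -0.0156  0.055 ]
knob scene [235.4044 175.2445] 319 ((236.70309448242188, 172.9963836669922), (21.751102447509766, 25.48136329650879), 58.79225540161133) [0.4855 0.0338 0.024 ]
bar scene [235.0743 1
[... 179 characters left out ...]
4, 186.12359619140625), (9.433980941772461, 4.239991664886475), 57.9946174621582) [ 0.5222 -0.0503  0.055 ]
dial (array([ 0.7468, -0.2241,  0.3055]), np.float64(0.3647256432028373))
dialmask scene [307.2536 221.3768] 138 [0.8214 0.0027 0.122 ]
dockc [ 0.7024 -0.1482  0.05  ]
dockc [ 0.6841 -0.2143  0.05  ]
dockc [ 0.616  -0.2002  0.05  ]
dockc [ 0.6245 -0.1265  0.05  ]
dockS [ 0.6184 -0.1962  0.05  ]
dockS [ 0.6766 -0.1995  0.05  ]
dockS [ 0.7007 -0.1439  0.05  ]
dockS [ 0.6409 -0.1304  0.05  ]
[[-0.9242  0.3819 -0.0004]
 [ 0.3819  0.9242 -0.0013]
 [-0.0001 -0.0014 -1.    ]]
tub [ 0.484  -0.1771  0.03  ]
glue [0.7503 0.0685 0.02  ]
spray [0.728  0.2553 0.02  ]
house [ 0.7694 -0.119   0.078 ]
```

```bash
python3 - <<'E'
from h import *
import pickle
np.set_printoptions(precision=4,suppress=True)
D=pickle.load(open("d0.pkl","rb")); T,S=D["top"],D["scene"]
print("dial",tri(T,(319.4,169.4),S,(220.2,222)))
for s in [(273.6,151.25),(274.25,151.25)]: print("spot",tri(T,(204.96,222.26),S,s))
for s in [(232.8,158.5),(233,158)]: print(s)
def crop(n,x,y,w=32,h=24):
    f=D[n]["frame"][y:y+h,x:x+w,::-1].astype(float); f=np.clip(f*1.7,0,255).astype(np.uint8)
    return cv2.resize(f,(400,300),interpolation=cv2.INTER_LANCZOS4)
im=np.vstack([np.hstack([crop("top",238,219),crop("top",305,161)]),np.hstack([crop("scene",220,158),crop("scene",205,217,)])])
cv2.imwrite("pics/c1.png",im)
E
```

```text
dial (array([ 0.6593, -0.1717,  0.1184]), np.float64(0.0007846704644713677))
spot (array([0.5164, 0.1726, 0.0527]), np.float64(0.0035023785228463318))
spot (array([0.5171, 0.1736, 0.0522]), np.float64(0.001414287528232459))
(232.8, 158.5)
(233, 158)
```

View pics/c1.png

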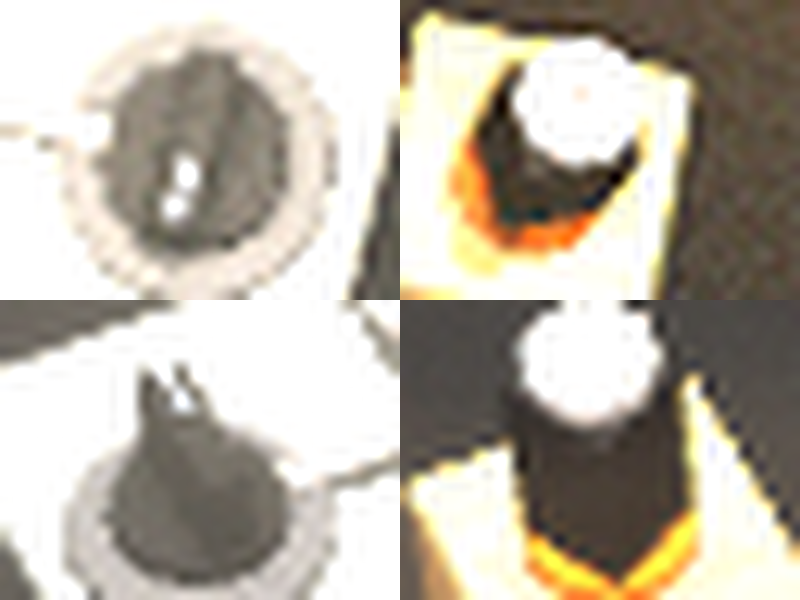

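The crops show the bar running from (215,55) to (170,235) in the first panel, so it lies along the stand's x. The dark disc is centred near (193,155). The gauge collar's near corner is at (615,585), with edges to (530,540) and (697,515). Next I'll compute the remaining poses and the first approach.

```bash
cat >> h.py <<'E'
np.set_printoptions(precision=4,suppress=True)
YAW=np.radians(-15.7); EX=np.array([np.cos(YAW),np.sin(YAW),0]); N=np.cos(np.radians(20))*np.array([0,0,1])-np.sin(np.radians(20))*EX
def down(ydeg):
    a=np.radians(ydeg); y=np.array([np.cos(a),np.sin(a),0]); z=np.array([0,0,-1.]); return np.c_[np.cross(y,z),y,z]
def delta(pos,Rm):
    """shift (units of 0.4 m) and turn (units of 120 deg) in the present tool frame"""
    o=arm.observe(); C=R.from_rotvec(o["ee_rot"]).as_matrix()
    print("t",o["clock"],"pos",o["position"],"F",o["force"],"w",o["width"],"g",o["gripper_force"],"q",o["joints"])
    print("shift",C.T@(np.array(pos)-o["position"])/.4,"turn",R.from_matrix(C.T@Rm).as_rotvec()/np.radians(120))
E
python3 - <<'E'
from h import *
import pickle
D=pickle.load(open("d0.pkl","rb")); T,S=D["top"],D["scene"]
P=lambda n,a,b,x0,y0:(x0+a/12.5,y0+b/12.5)
print("light disc T",onz(T,P(0,200,162,238,219),.016),"dark T",onz(T,P(0,193,155,238,219),.028),"bar T",onz(T,P(0,193,145,238,219),.058))
print("light disc S",onz(S,P(0,199,225,220,158),.016),"dark S",onz(S,P(0,197,205,220,158),.028))
a=onz(T,P(0,215,55,238,219),.045)-onz(T,P(0,170,235,238,219),.045); print("bar yaw",np.degrees(np.arctan2(a[1],a[0])),np.hypot(a[0],a[1]))
v,l,r=[onz(S,p,.05) for p in((222.2,239.8),(215.4,236.2),(228.8,234.2))]
for e in (l-v,r-v): print("collar edge",np.degrees(np.arctan2(e[1],e[0])),np.linalg.norm(e))
print("vertex",v)
delta([.492,.029,.15],down(74.3))
E
```

```text
light disc T [0.4892 0.0254 0.016 ] dark T [0.4896 0.0271 0.028 ] bar T [0.4887 0.0269 0.058 ]
light disc S [0.4881 0.0278 0.016 ] dark S [0.491  0.0253 0.028 ]
bar yaw -15.059034107162189 0.04533035646527005
collar edge -164.36965272728798 0.023531396262834174
collar edge 94.3053892872116 0.0262074862281562
vertex [ 0.6696 -0.1784  0.05  ]
t 0.1 pos [0.2385 0.5772 0.226 ] F [-0.9433 -0.2291  0.1492] w 0.9998778966185436 g 0.0 q [-1.2816  0.4351  0.025   1.574  -0.0116  1.134  -0.0751]
shift [-1.109  -1.0244  0.1917] turn [-0.0007  0.     -0.0563]
```

```bash
python3 -m creep '[[-0.0614,-0.0573,0.0107,0,0,0],[-0.0614,-0.0573,0.0107,0,0,0],[-0.0614,-0.0573,0.0107,0,0,0],[-0.0614,-0.0573,0.0107,0,0,0],[-0.0614,-0.0573,0.0107,0,0,0],[-0.0614,-0.0573,0.0107,0,0,0],[-0.0614,-0.0573,0.0107,0,0,0],[-0.0614,-0.0573,0.0107,0,0,0],[-0.0614,-0.0573,0.0107,0,0,0],[-0.0614,-0.0573,0.0107,0,0,0],[-0.0614,-0.0573,0.0107,0,0,0],[-0.0614,-0.0573,0.0107,0,0,0],[-0.0614,-0.0573,0.0107,0,0,0],[-0.0614,-0.0573,0.0107,0,0,0],[-0.0614,-0.0573,0.0107,0,0,0],[-0.0614,-0.0573,0.0107,0,0,0],[-0.0614,-0.0573,0.0107,0,0,0],[-0.0614,-0.0573,0.0107,0,0,0],[0,0,0,0,0,-0.056],[0,0,0,0,0,0]]' 0.0 30
python3 -c "
from h import *
delta([.4893,.0265,.034],down(74.5))"
```

```text
clock: 1.77
position: [0.4898, 0.0253, 0.1492]
ee_rot: [-0.428, -3.112, 0.001]
force: [0.6, 1.0, 0.9]
width: 0.5
gripper_force: 0.0
t 1.7667 pos [0.4898 0.0253 0.1492] F [0.6382 1.0067 0.8588] w 0.4997664894860227 g 0.0 q [-0.3501  0.3057  0.2374  2.0061 -0.0941  0.8411  1.2369]
shift [0.0019 0.0029 0.288 ] turn [-0.0005 -0.0003 -0.0014]
```

```bash
python3 -m creep '[[0.002,0.003,0.07,0,0,0],[0,0,0.07,0,0,0],[0,0,0.06,0,0,0],[0,0,0.05,0,0,0],[0,0,0.038,0,0,0],[0,0,0,0,0,0]]'
python3 -m creep '[[0,0,0,0,0,0],[0,0,0,0,0,0],[0,0,0,0,0,0],[0,0,0,0,0,0],[0,0,0,0,0,0],[0,0,0,0,0,0]]' 1 30
```

```text
clock: 2.27
position: [0.4869, 0.0301, 0.032]
ee_rot: [-0.431, -3.107, 0.001]
force: [-0.3, 0.0, -0.9]
width: 0.497
gripper_force: 0.0
clock: 2.77
position: [0.4894, 0.0278, 0.0353]
ee_rot: [0.432, 3.111, -0.001]
force: [-2.4, -2.5, 5.6]
width: 0.156
gripper_force: 30.0
```

```bash
python3 -m creep '[[0,0,0,0,0,0.04],[0,0,0,0,0,0.04],[0,0,0,0,0,0.04],[0,0,0,0,0,0.04],[0,0,0,0,0,0.04],[0,0,0,0,0,0.04],[0,0,0,0,0,0.04],[0,0,0,0,0,0.04],[0,0,0,0,0,0.04],[0,0,0,0,0,0.04],[0,0,0,0,0,0.04],[0,0,0,0,0,0.04],[0,0,0,0,0,0.04],[0,0,0,0,0,0.04],[0,0,0,0,0,0.035],[0,0,0,0,0,0],[0,0,0,0,0,0],[0,0,0,0,0,0]]'
python3 -c "
from h import *
delta([.4893,.0265,.034],down(74.5-71.6));print(arm.observe()['ft_torque'])"
```

```text
clock: 4.27
position: [0.489, 0.0275, 0.0352]
ee_rot: [2.167, 2.274, -0.001]
force: [-3.7, -5.6, 10.7]
width: 0.152
gripper_force: 30.0
t 4.2667 pos [0.489  0.0275 0.0352] F [-3.6627 -5.6151 10.7481] w 0.1520465431904748 g 30.021860003471375 q [-0.5659  0.5293  0.5442  2.1283 -0.4776  0.6033  0.3665]
shift [-0.0026  0.0006  0.0031] turn [ 0.0001  0.0003 -0.0012]
[-1.3653  1.0139 -0.1157]
```

```bash
python3 -m creep '[[0,0,0,0,0,0],[0,0,0,0,0,0],[0,0,0,0,0,0],[0,0,0,0,0,0]]' 0
python3 -m creep '[[0,0,-0.06,0,0,0],[0,0,-0.09,0,0,0],[0,0,-0.09,0,0,0],[0,0,-0.09,0,0,0],[0,0,-0.05,0,0,0],[0.1,0,0,0,0,0],[0.1,0,0,0,0,0],[0.1,0,0,0,0,0],[0,0,0,0,0,0]]'
python3 - <<'E'
from h import *
import pickle
D={n:cap(n) for n in("scene","top")}
pickle.dump(D,open("d1.pkl","wb"))
def crop(n,x,y,w=32,h=24,g=1.):
    f=np.clip(D[n]["frame"][y:y+h,x:x+w,::-1].astype(float)*g,0,255).astype(np.uint8)
    return cv2.resize(f,(400,300),interpolation=cv2.INTER_CUBIC)
cv2.imwrite("pics/c2.png",np.vstack([np.hstack([crop("top",180,185,100,75),crop("top",305,161,g=2.5)]),np.hstack([crop("scene",212,135,100,75),crop("scene",205,215,40,30,2.5)])]))
delta([.658,-.171,.2],down(0))
E
```

```text
clock: 4.6
position: [0.4893, 0.0292, 0.0345]
ee_rot: [-2.165, -2.277, -0.001]
force: [0.7, 0.6, -0.0]
width: 0.391
gripper_force: 0.0
clock: 5.35
position: [0.4822, 0.1579, 0.1862]
ee_rot: [-2.151, -2.286, -0.003]
force: [0.1, 0.7, 0.1]
width: 0.499
gripper_force: 0.0
t 5.45 pos [0.4827 0.1508 0.1862] F [-0.6419 -0.5618 -0.7376] w 0.5025031862944536 g 0.0 q [-0.9465  0.3221  0.6955  1.953  -0.2514  0.9533 -0.0745]
shift [-0.8272  0.3936 -0.0346] turn [-0.0002  0.      0.0261]
```

View pics/c2.png

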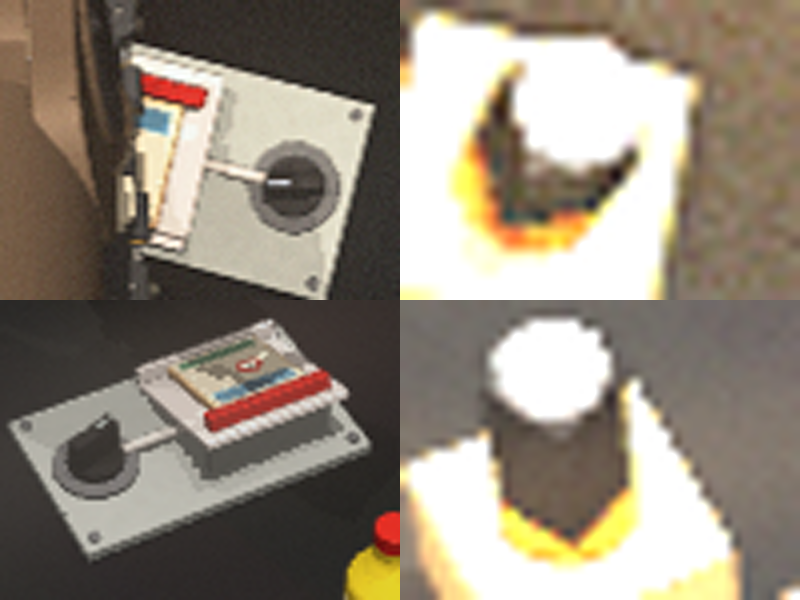

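The knob bar now lies along about world y, so it has turned past the click. The gauge's collar is round. The barrel's base corners are at about (500,505), (573,545) and (630,490) in the scene panel, and (480,145), (505,222) and (587,213) in the top panel.

```bash
python3 - <<'E'
from h import *
import pickle
D=pickle.load(open("d1.pkl","rb"))
for n,ps in (("scene",((215,235.5),(222.3,239.5),(228,234))),("top",((311.4,172.6),(313.4,178.8),(320,178)))):
    q=[onz(D[n],p,.058) for p in ps]
    for e in (q[0]-q[1],q[2]-q[1]): print(n,np.degrees(np.arctan2(e[1],e[0])),np.linalg.norm(e))
    print("centre",(q[0]+q[2])/2)
print("dial",tri(D["top"],(305+578/12.5-400/12.5,161+103/12.5),D["scene"],(205+15.2,215+7)))
E
```

```text
scene -165.24025280586608 0.025373168603408772
scene 98.18889257058251 0.024111886743133994
centre [ 0.6596 -0.1719  0.058 ]
top 14.335161520937994 0.020804131234733486
top -83.97879707748099 0.021003929064661624
centre [ 0.6574 -0.1707  0.058 ]
dial (array([ 0.6595, -0.1715,  0.1185]), np.float64(0.00013325767102664055))
```

```bash
python3 -c "
from h import *
delta([.659,-.1713,.19],down(11))"
```

```text
t 5.45 pos [0.4827 0.1508 0.1862] F [-0.6419 -0.5618 -0.7376] w 0.5025031862944536 g 0.0 q [-0.9465  0.3221  0.6955  1.953  -0.2514  0.9533 -0.0745]
shift [-0.8281  0.3961 -0.0096] turn [-0.0002  0.     -0.0656]
```

```bash
python3 -m creep '[[-0.0828,0.0396,-0.001,0,0,0],[-0.0828,0.0396,-0.001,0,0,0],[-0.0828,0.0396,-0.001,0,0,0],[-0.0828,0.0396,-0.001,0,0,0],[-0.0828,0.0396,-0.001,0,0,0],[-0.0828,0.0396,-0.001,0,0,0],[-0.0828,0.0396,-0.001,0,0,0],[-0.0828,0.0396,-0.001,0,0,0],[-0.0828,0.0396,-0.001,0,0,0],[-0.0828,0.0396,-0.001,0,0,0],[0,0,0,0,0,-0.033],[0,0,0,0,0,-0.033],[0,0,0,0,0,0],[0,0,0,0,0,0]]' -0.17
python3 - <<'E'
from h import *
delta([.659,-.1713,.067],down(11))
d=cap("scene"); x,y,w,h=150,140,160,120
cv2.imwrite("pics/c3.png",cv2.resize(d["frame"][y:y+h,x:x+w,::-1],(800,600),interpolation=cv2.INTER_CUBIC))
E
```

```text
clock: 6.62
position: [0.6573, -0.1754, 0.1904]
ee_rot: [-2.007, -2.416, 0.0]
force: [-0.6, 0.2, -0.1]
width: 0.586
gripper_force: 0.0
t 6.6167 pos [ 0.6573 -0.1754  0.1904] F [-0.6402  0.1745 -0.1031] w 0.5864841055458979 g 0.0 q [-0.2008  0.6108  0.6347  1.5043 -0.3812  1.1528  0.6879]
shift [0.0092 0.0062 0.3084] turn [-0.0002 -0.0001 -0.0036]
```

View pics/c3.png

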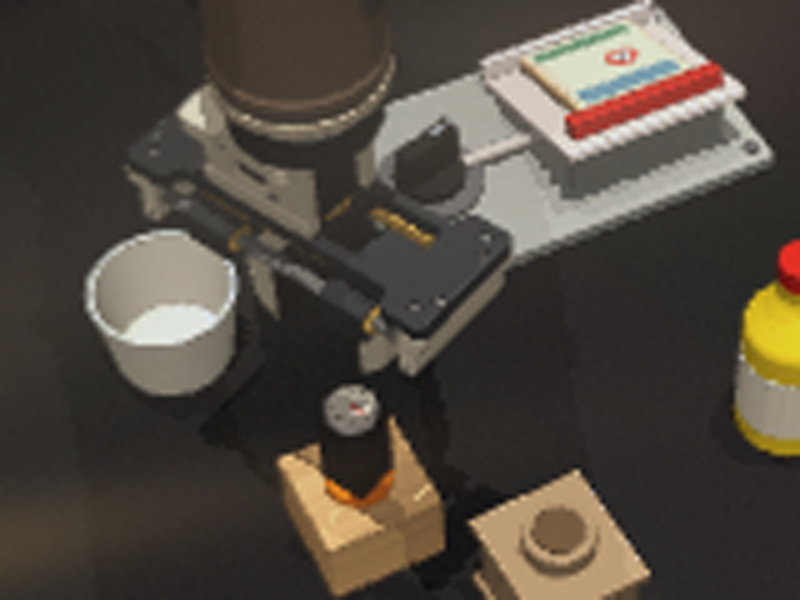

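The gripper hangs above the dock, the knob stays turned, and the gauge's dial at (350,410) is clear of the house. I'll settle and re-read the position before descending.

```bash
python3 -m creep '[[0,0,0,0,0,0],[0,0,0,0,0,0]]'
python3 -c "
from h import *
delta([.659,-.1713,.067],down(11))"
```

```text
clock: 6.83
position: [0.6579, -0.1738, 0.1906]
ee_rot: [-2.004, -2.42, -0.0]
force: [0.4, 0.0, -0.6]
width: 0.58
gripper_force: 0.0
t 6.8333 pos [ 0.6579 -0.1738  0.1906] F [ 0.4483  0.038  -0.5547] w 0.5803698501942466 g 0.0 q [-0.2032  0.6105  0.6346  1.5041 -0.3812  1.1528  0.6884]
shift [0.0055 0.0038 0.309 ] turn [ 0.     -0.0001 -0.0021]
```

```bash
python3 -m creep '[[0.0055,0.004,0.05,0,0,0],[0,0,0.06,0,0,0],[0,0,0.06,0,0,0],[0,0,0.05,0,0,0],[0,0,0.045,0,0,0],[0,0,0.03,0,0,0],[0,0,0.014,0,0,0],[0,0,0,0,0,0],[0,0,0,0,0,0]]'
python3 -c "
from h import *
delta([.659,-.1713,.067],down(11))"
```

```text
clock: 7.58
position: [0.6596, -0.1718, 0.0676]
ee_rot: [2.002, 2.42, 0.0]
force: [-0.2, 0.4, 0.7]
width: 0.587
gripper_force: 0.0
t 7.5833 pos [ 0.6596 -0.1718  0.0676] F [-0.2451  0.376   0.6596] w 0.5872163282488535 g 0.0 q [-0.168   0.7312  0.5653  1.6154 -0.462   0.9309  0.75  ]
shift [ 0.0015 -0.0011  0.0014] turn [ 0.0003  0.0002 -0.0018]
```

```bash
python3 -m creep '[[0,0,0,0,0,0],[0,0,0,0,0,0],[0,0,0,0,0,0],[0,0,0,0,0,0],[0,0,0,0,0,0],[0,0,0,0,0,0]]' 1 40
python3 -m creep '[[0,0,-0.02,0,0,0],[0,0,-0.05,0,0,0],[0,0,-0.06,0,0,0],[0,0,-0.06,0,0,0],[0,0,-0.06,0,0,0],[0,0,-0.05,0,0,0],[0,0,-0.02,0,0,0],[0,0,0,0,0,0],[0,0,0,0,0,0],[0,0,0,0,0,0],[0,0,0,0,0,0]]'
python3 -c "
from h import *
o=arm.observe();print(o['joints'])
Rt=lambda a:(lambda y:np.c_[np.cross(y,-N),y,-N])(np.cos(np.radians(a))*(np.cos(np.radians(20))*EX+np.array([0,0,np.sin(np.radians(20))]))+np.sin(np.radians(a))*np.cross([0,0,1.],EX))
for a in(0,25): delta(np.array([.517,.173,.052])+.1*N,Rt(a))
"
```

```text
clock: 8.08
position: [0.6595, -0.1717, 0.0675]
ee_rot: [2.002, 2.42, 0.001]
force: [-1.4, 0.4, 3.6]
width: 0.325
gripper_force: 40.0
clock: 9.0
position: [0.6583, -0.1712, 0.1931]
ee_rot: [-2.001, -2.419, 0.002]
force: [-0.3, 0.2, -2.0]
width: 0.323
gripper_force: 40.0
[-0.2072  0.6098  0.636   1.4987 -0.3796  1.1613  0.6839]
t 9.0 pos [ 0.6583 -0.1712  0.1931] F [-0.2568  0.1704 -1.9749] w 0.32317262103090727 g 39.99961495399475 q [-0.2072  0.6098  0.636   1.4987 -0.3796  1.1613  0.6839]
shift [ 0.9495 -0.2623  0.1196] turn [-0.165  -0.0388  0.2185]
t 9.0 pos [ 0.6583 -0.1712  0.1931] F [-0.2568  0.1704 -1.9749] w 0.32317262103090727 g 39.99961495399475 q [-0.2072  0.6098  0.636   1.4987 -0.3796  1.1613  0.6839]
shift [ 0.9495 -0.2623  0.1196] turn [-0.1513 -0.0729  0.0123]
```

```bash
python3 -m creep '[[0.04,-0.011,0,0,0,0],[0.08,-0.022,0,0,0,0],[0.083,-0.0232,0,0,0,0],[0.083,-0.0232,0,0,0,0],[0.083,-0.0232,0,0,0,0],[0.083,-0.0232,0,0,0,0],[0.083,-0.0232,0,0,0,0],[0.083,-0.0232,0,0,0,0],[0.083,-0.0232,0,0,0,0],[0.083,-0.0232,0,0,0,0],[0.083,-0.0232,0,0,0,0],[0.06,-0.0166,0,0,0,0],[0.022,-0.0064,0,0,0,0],[0,0,0,-0.038,-0.018,0.003],[0,0,0,-0.038,-0.018,0.003],[0,0,0,-0.038,-0.018,0.003],[0,0,0,-0.038,-0.018,0.003],[0,0,0,0,0,0],[0,0,0,0,0,0],[0,0,0,0,0,0]]'
cat >> h.py <<'E'
def Rt(a):
    a=np.radians(a); u=np.cross(np.cross([0,0,1.],EX),N); y=np.cos(a)*u+np.sin(a)*np.cross(N,u); return np.c_[np.cross(y,-N),y,-N]
E
python3 - <<'E'
from h import *
import pickle
delta(np.array([.517,.173,.052])+.085*N,Rt(25))
D={n:cap(n) for n in("scene","top")}
pickle.dump(D,open("d2.pkl","wb"))
a=cv2.resize(D["scene"]["frame"][75:195,225:345,::-1],(400,400),interpolation=cv2.INTER_CUBIC)
b=cv2.resize(D["top"]["frame"][160:260,160:260,::-1],(400,400),interpolation=cv2.INTER_CUBIC)
cv2.imwrite("pics/c4.png",np.hstack([a,b]))
E
```

```text
clock: 10.67
position: [0.4844, 0.1811, 0.195]
ee_rot: [1.822, 2.147, 0.211]
force: [-0.3, -0.3, -1.3]
width: 0.327
gripper_force: 40.0
t 10.6667 pos [0.4844 0.1811 0.195 ] F [-0.3453 -0.3476 -1.2627] w 0.32739147481744835 g 39.99942183494568 q [-1.3537  0.1895  0.8155  2.1595  0.2051  0.6219 -0.5536]
shift [ 0.0204 -0.0386  0.1522] turn [ 0.001  -0.0006  0.0003]
```

View pics/c4.png

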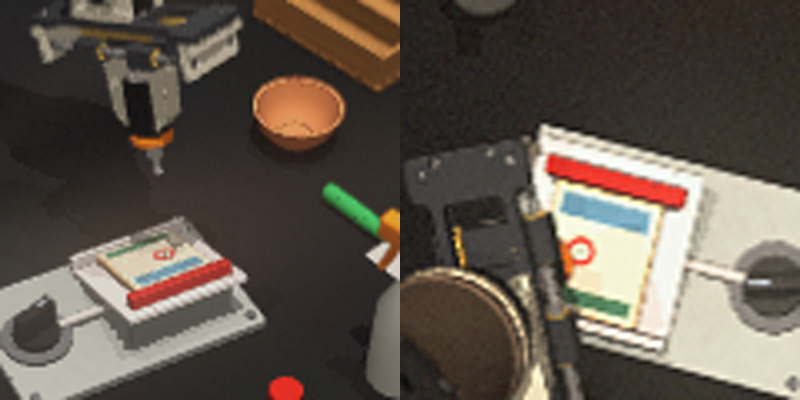

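The gauge is held tilted above the tile: tip at scene crop (158,170), ring centre at (163,254) in the scene panel and (582,251) in the top panel. I'll refine both by measurement.

```bash
python3 - <<'E'
from h import *
import pickle
D=pickle.load(open("d2.pkl","rb"));T,S=D["top"],D["scene"]
o=arm.observe();C=R.from_rotvec(o["ee_rot"]).as_matrix();tip=o["position"]+.0535*C[:,2]
print("tip",tip,proj(S,tip),"seen 272.4,126", "tilt err deg",np.degrees(np.arccos(-C[:,2]@N)))
def ringc(d,box):
    x0,y0,x1,y1=box; f=d["frame"][y0:y1,x0:x1]; k=8
    g=cv2.cvtColor(cv2.resize(f,None,fx=k,fy=k,interpolation=cv2.INTER_CUBIC),cv2.COLOR_RGB2HSV).astype(int)
    m=(((g[...,0]<10)|(g[...,0]>170))&(g[...,1]>70)).astype(np.uint8)
    c=max(cv2.findContours(m,cv2.RETR_EXTERNAL,cv2.CHAIN_APPROX_NONE)[0],key=cv2.contourArea); e=cv2.fitEllipse(c)
    return (x0+(e[0][0]+.5)/k-.5,y0+(e[0][1]+.5)/k-.5),np.array(e[1])/k
D0=pickle.load(open("d0.pkl","rb"))
t,te=ringc(D0["top"],(198,216,212,230)); s,se=ringc(D0["scene"],(267,145,281,155))
print(t,te,s,se,tri(D0["top"],t,D0["scene"],s))
E
```

```text
tip [0.5031 0.1753 0.1451] [[272.4574 127.8495]] seen 272.4,126 tilt err deg 0.1778695589228772
(204.76259660720825, 222.31983470916748) [7.2113 7.3426] (273.79760360717773, 150.93172597885132) [3.0486 6.4778] (array([0.5163, 0.1733, 0.0535]), np.float64(0.003011613112951838))
```

```bash
python3 -m creep '[[0.01,-0.019,0.02,0,0,0],[0.01,-0.02,0.03,0,0,0],[0,0,0.04,0,0,0],[0,0,0.04,0,0,0],[0,0,0.035,0,0,0],[0,0,0.015,0,0,0],[0,0,0,0,0,0],[0,0,0,0,0,0],[0,0,0,0,0,0]]'
python3 - <<'E'
from h import *
import pickle
delta(np.array([.5165,.1733,.053])+.0535*N,Rt(25))
D={n:cap(n) for n in("scene","top")}
pickle.dump(D,open("d3.pkl","wb"))
o=arm.observe();C=R.from_rotvec(o["ee_rot"]).as_matrix();tip=o["position"]+.0535*C[:,2];print("tip",tip,proj(D["scene"],tip),"ft0",o["force"])
a=cv2.resize(D["scene"]["frame"][110:170,240:300,::-1],(600,600),interpolation=cv2.INTER_CUBIC)
cv2.imwrite("pics/c5.png",a)
E
```

```text
clock: 11.52
position: [0.493, 0.1796, 0.1219]
ee_rot: [1.823, 2.144, 0.213]
force: [0.7, 0.4, -1.8]
width: 0.327
gripper_force: 40.0
t 11.5167 pos [0.493  0.1796 0.1219] F [ 0.6554  0.416  -1.801 ] w 0.3266992952061456 g 39.99973118305206 q [-1.2112  0.3407  0.714   2.2282  0.0873  0.408  -0.468 ]
shift [ 0.0014 -0.0016  0.049 ] turn [ 0.0021 -0.0004 -0.0006]
tip [0.5106 0.1754 0.0718] [[273.6189 145.6634]] ft0 [-0.5842  0.9145 -1.8799]
```

View pics/c5.png

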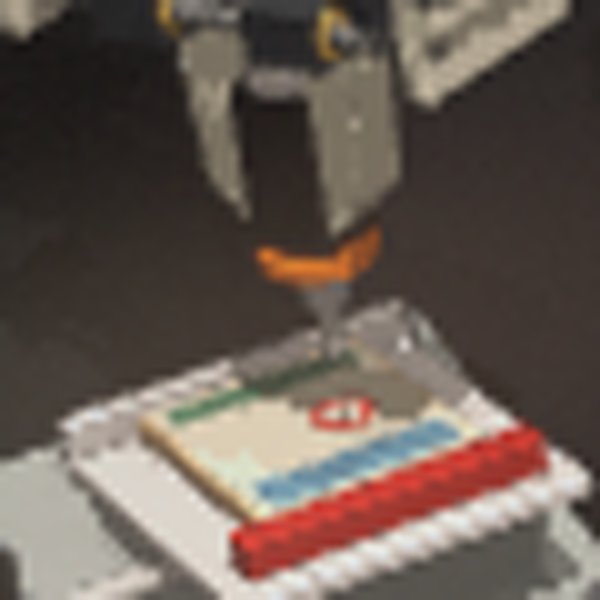

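The tip, at about (330,350), hangs close above the ring at (341,413), matching the projected (336,357). I'll approach in small steps, averaging the force along the normal.

```bash
cat >> h.py <<'E'
def feel(n=12):
    P=[];F=[]
    for _ in range(n):
        arm.get_image("top"); o=arm.observe(); P.append(o["position"]); F.append(o["force"])
    p,f=np.mean(P,0),np.mean(F,0); C=R.from_rotvec(o["ee_rot"]).as_matrix()
    d=p+.0535*C[:,2]-np.array([.5165,.1733,.053])
    print("t",o["clock"],"F.N",f@N,"F",f,"+-",np.std(F,0)/n**.5,"free tip above spot",d@N,"off tool x,y",C[:,0]@d,C[:,1]@d,"tilt",np.degrees(np.arccos(-C[:,2]@N)),"g",o["gripper_force"],"w",o["width"])
E
python3 -c "
from h import *
feel()"
python3 -m creep '[[0.001,-0.002,0.015,0,0,0],[0,0,0.015,0,0,0],[0,0,0.007,0,0,0],[0,0,0,0,0,0],[0,0,0,0,0,0]]'
python3 -c "
from h import *
feel()"
```

```text
t 12.2167 F.N -1.7741198029666583 F [-0.0751 -0.1646 -1.8981] +- [0.1615 0.128  0.1255] free tip above spot 0.019457551932921226 off tool x,y 0.0002291790683738395 0.0001989143380189927 tilt 0.22941747275393612 g 39.999743700027466 w 0.3251102302630624
clock: 12.63
position: [0.4965, 0.1784, 0.1067]
ee_rot: [1.822, 2.145, 0.211]
force: [0.5, 0.2, -2.7]
width: 0.326
gripper_force: 40.0
t 13.2333 F.N -1.679874299726424 F [-0.0777 -0.1159 -1.8035] +- [0.1548 0.1679 0.1478] free tip above spot 0.0044614200664573386 off tool x,y 0.0004245625797093481 -0.0006514863001565367 tilt 0.23917271572956647 g 39.99983847141266 w 0.3242694719697445
```

```bash
python3 -m creep '[[0,0,0.005,0,0,0],[0,0,0.005,0,0,0],[0,0,0.005,0,0,0],[0,0,0,0,0,0],[0,0,0,0,0,0]]'
python3 -c "
from h import *
feel()"
```

```text
clock: 13.65
position: [0.4985, 0.1781, 0.1012]
ee_rot: [1.822, 2.146, 0.211]
force: [-0.4, -0.5, -1.5]
width: 0.327
gripper_force: 40.0
t 14.25 F.N -1.973336201725603 F [ 0.0827  0.0432 -2.0753] +- [0.1603 0.1265 0.1095] free tip above spot -0.0015770771793536954 off tool x,y 0.00040450722206186393 -0.000696847876025824 tilt 0.23147981186593844 g 39.999518394470215 w 0.32720828263784396
```

```bash
python3 -m creep '[[0,0,0.004,0,0,0],[0,0,0.0035,0,0,0],[0,0,0,0,0,0],[0,0,0,0,0,0]]'
python3 -c "
from h import *
feel()"
```

```text
clock: 14.58
position: [0.4996, 0.1781, 0.0986]
ee_rot: [1.822, 2.146, 0.212]
force: [-1.0, 0.9, 0.3]
width: 0.322
gripper_force: 40.0
t 15.1833 F.N 0.23834957113994365 F [-0.5283  0.2543  0.0435] +- [0.0739 0.1355 0.1437] free tip above spot -0.004554952084670647 off tool x,y 0.000469174664696881 -0.0006142577847455599 tilt 0.2426491974506385 g 39.99959349632263 w 0.32724518495135624
```

```bash
python3 - <<'E'
from h import *
import pickle
D=pickle.load(open("d0.pkl","rb"))
tip=np.array([.5165,.1733,.053])-.0035*N; print("tip",tip)
for z in (.0497,.053): print(z,onz(D["top"],(204.86,222.3),z),onz(D["scene"],(273.8,151.0),z))
E
```

```text
tip [0.5177 0.173  0.0497]
0.0497 [0.5177 0.1748 0.0497] [0.5132 0.1743 0.0497]
0.053 [0.5172 0.1743 0.053 ] [0.5155 0.172  0.053 ]
```

```bash
python3 -m creep '[[0,0,0.003,0,0,0],[0,0,0.003,0,0,0],[0,0,0.003,0,0,0],[0,0,0.003,0,0,0],[0,0,0,0,0,0],[0,0,0,0,0,0]]'
python3 - <<'E'
from h import *
feel(20)
d=cap("scene");t=cap("top")
a=cv2.resize(d["frame"][120:170,245:295,::-1],(400,400),interpolation=cv2.INTER_CUBIC)
b=cv2.resize(t["frame"][195:245,180:230,::-1],(400,400),interpolation=cv2.INTER_CUBIC)
cv2.imwrite("pics/c6.png",np.hstack([a,b]))
E
```

```text
clock: 15.68
position: [0.5012, 0.1776, 0.0941]
ee_rot: [1.822, 2.146, 0.212]
force: [-1.3, 0.1, 2.4]
width: 0.323
gripper_force: 40.0
t 16.6833 F.N 2.6241365909365983 F [-1.0597  1.0724  2.3156] +- [0.1139 0.0853 0.0895] free tip above spot -0.009361992819379193 off tool x,y 0.00045818237688184985 -0.0006432605728618878 tilt 0.23972723564410048 g 39.99979019165039 w 0.3228129379960844
```

View pics/c6.png

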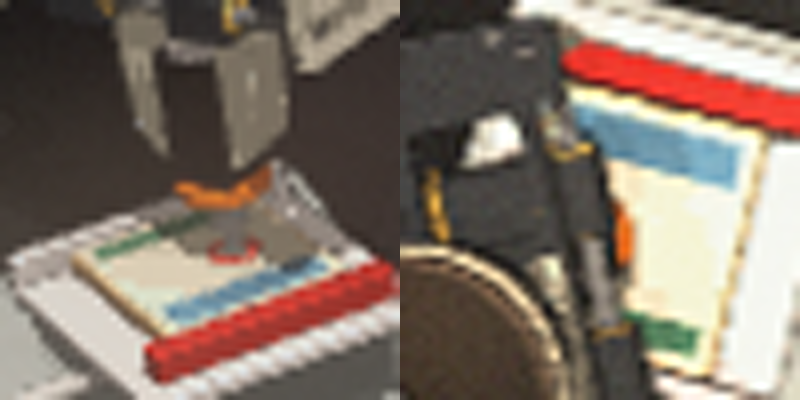

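The plunger's nose comes down inside the red ring, at about (231,247) in the scene panel. It presses with about 4.4 N, some 6–7 mm in, with a tilt error of 0.2°. I'll hand it in.

```bash
python3 -c "
from h import *
print(arm.sign_off())"
```

```text
the job is handed in; nothing more can be done
None
```

I handed the job in at about 17 s. The knob is clicked past its detent, and the gauge is held square in the red ring at about 4.4 N with the plunger about half way in. No bystander was touched as far as I could see, but the hand-in returned no verdict.

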